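Cock the demoulding knocker

TASK

Cock the spring knocker so it is ready to rap the chocolate mould: take the black upright handle, draw the arm back until it is past the red hair-trigger catch, then ease it onto the catch and let go, so that it stays cocked. Do it gently: do not ram the arm against its rubber stop or the catch, never let it snap or fly home, and leave the mould, the spare moulds, the jar and the scraper where they are.

Things in the scene. Friction and masses are not known exactly. Their poses are not given: they have to be found in the camera images.
- frame: Knocker's fixed white base plate, bolted down, 300 x 400 x 12 mm, z up; origin on the table, under it. Plate spans x -130..170, y -165..235 mm in its axes. The arm's vertical pivot is at x 100, y 0. At rest the arm points along frame -x from the pivot; drawing it back swings its tip towards +y (clockwise from above). The mould's nest is on the -y side, the catch on the +y side.
- pivot (a point): Point on the arm's vertical pivot axis, 37 mm above the table (arm bar's mid height). The coil spring round it, topped at 85 mm, drives the arm home with 0.45 N m at angle 0 rising evenly to 1.35 N m at 1.0 rad (3 to 8.5 N at the handle).
- knocker (a joint): Angle of the knocker arm, rad: 0 at rest beside the mould, growing as it is drawn back (limit 1.25). The catch holds it somewhere between 0.77 and 1.03: its block is adjusted along the draw, the setting differs each time and is not given; find it by feel or by eye.
- catch_mid (a point): Fixed point of the frame, 25 mm above the table: middle of where the catch may stand (it is within 23 mm of this along the draw). Catch: red pawl on a low blue block, all below 37 mm. The pin pushes the pawl aside (1 to 3 N extra pull at the handle, over about 10 to 15 mm) and it closes behind the pin by itself. It is lightly sprung: a nudge on it fires the arm.
- draw_pin: Brass pin, 8 mm diameter, under the arm's tip, 200 mm from the pivot axis; origin on its axis at table height. The catch hooks behind it. About 2 mm after the pawl closes, the pin meets a stiff rubber stop (4 N per mm): a steep rise of the pull. Then let the arm back a few mm until the pawl carries the load and the pull is gone; if it is not hooked, the pull stays.
- handle (a point): Centre of the grip on the arm: upright black cylinder, 22 mm diameter, 55 mm tall (48 to 103 mm above the table), 160 mm from the pivot axis; this point is half-way up. The grip spins freely on its own axis and travels with the arm on a level circle. The steel bar below it is 18 mm wide, top at 42 mm; a hammer head stands on the bar 60 mm nearer the pivot, top at 46 mm.
- mould: Clear mould with three set chocolate bars, 175 x 90 x 24 mm, lying loose in the nest on the frame; origin at the centre of its underside. Leave it alone.
- mould_pair: Two more such moulds stacked on the table, 175 x 90 x 51 mm together; origin at the centre of the underside. Leave alone.
- jar: Amber jar with a white cap, 72 mm in diameter, 100 mm tall, upright; origin at the centre of its underside. Leave alone.
- scraper: Flat scraper lying on the table, about 250 mm long; origin under its middle. Leave alone.

How it is judged (in metres and radians):
On the way, in this order (a step that is already met when the one before it is completed fails the run):
1. the arm is drawn back most of the way (joint over 0.7) (value of joint knocker above 0.7 rad), for 0.1 s.
2. the arm rests hooked behind the catch with the gripper off it (value of joint knocker above 0.74 rad and contact force between draw_pin and frame above 3 N and contact force between the fingers and anything else below 0.2 N), for 0.3 s.
At the end, for the whole second after the job is handed in: The knocker arm stands still, held by the catch alone (joint between 0.74 and 1.06, the pin bearing on the catch with more than 3 N); the mould is within 10 mm and the spare moulds, jar and scraper within 20 mm of where they began (value of joint knocker between 0.74 and 1.06 rad and velocity of joint knocker between -0.1 and 0.1 rad/s and contact force between draw_pin and frame above 3 N and distance of mould from where it was at the start of the episode below 0.01 m and distance of each of mould_pair, jar, scraper from where it was at the start of the episode below 0.02 m); the robot touches nothing.
It fails at once if the pin is rammed or slammed against the catch or the rubber stop (more than 12 N) (contact force between draw_pin and frame above 12 N).
It fails at once if the arm snaps or flies towards home (faster than 1 rad/s) (velocity of joint knocker below -1 rad/s).
It fails at once if the mould in the nest is knocked out of place (distance of mould from where it was at the start of the episode above 0.02 m).
It fails at once if a bystander is pushed away (distance of any of mould_pair, jar, scraper from where it was at the start of the episode above 0.04 m).
It also fails if it takes over 67 s, if anything falls off the work surface, if the arm or the gripper's body presses on something with over 40 N, if the wrist force passes 120 N, or if a joint passes its speed limit or range.

ROBOT

A 7-joint arm with a two-finger parallel gripper is mounted at the origin on the work surface. World frame = base frame: x ahead of the robot, y to its left, z up, the work surface at z = 0. Lengths are in mm, angles in rad, forces in N, time in s.
With the tool pointing down it reaches from about 425 to 875 mm from the base axis. Payload 4.7 kg.
Tool frame: the origin (TCP) lies at the very end of the fingers, on their centre line; the grasp point (between the pads) lies 19 mm behind it (r.hold_point_z is the distance from the TCP to the grasp point, in mm); z points along the fingers, y is the direction in which the jaws open and shut (so a half turn about z gives the same grasp; the last joint's range is limited). The gripper opens to 87 mm and grips with 3 to 60 N. Pads are 19 mm wide; open, the fingers measure 117 mm over their backs; the gripper's body (75 mm by 190 mm) begins 51 mm behind the grasp point.
Start: joints at [-1.179, 0.321, -0.07, 1.45, 0.023, 1.371, -0.057], TCP at [239.8, 604.173, 194.787] pointing down, gripper open.
Joint ranges: [-2.86, 2.86], [-0.3, 2.09], [-1.38, 1.24], [0.06, 2.45], [-1.56, 4.7], [0.09, 2.05], [-2.69, 2.69]. Speed limits (rad/s): [2.57, 2.57, 3.14, 3.14, 3.14, 3.14, 3.14].

INTERFACE

Orientations are given as a 3x3 rotation matrix whose columns are the frame's x, y, z axes.
In Python, from bench import r gives the robot as it stands. The module is installed in compiled form; this text tells all that it offers.
- The arm moves only by the shell command python3 -m crank 'ROWS' [FORCE]. ROWS is JSON, a list of rows, each an object of numbers: "wx", "wy", "wz": the turn, a rotation vector about the tool's x, y, z in degrees; "tx", "ty", "tz": the shift along the tool's x, y, z in cm; "claw": the finger opening in cm, from 0 to 8.7. A call has 1 to 10 rows; each row is the pose to reach, as a shift and turn from the pose commanded when the call began, along the tool's axes at that moment; what a row does not reach only later rows make up. A row lasts 1/8 s, in which the tool goes at most 62.5 mm and 10.7 degrees, less where a joint would pass 70% of its speed; a pose out of reach is approached as far as the arm can. A call with a gripper value outside its range is refused whole. The fingers move at their own pace and stop on an object; FORCE is the grip in N (left out, the last holds). Time passes only in rows, so rows that repeat a pose let the fingers close. It gives the time, the measured TCP pose, the force and the opening at its end, in the units of the state.
- r.observe(): the state, without advancing time (a new reading comes with each control period).
- r.grab_frame(name): name is "scene" or "top"; returns (picture, depth): 400x640x3 uint8, red, green, blue; 400x640 float32, mm along the optical axis (not along the pixel's ray), 0 where there is no reading.
- r.calibration(name): a dict with "fx", "fy", "cx", "cy" (pixels), "k1" (the pictures are not rectified: a ray, as slopes to the right and down, at radius r is drawn at 1 + k1 r^2 times it, then the intrinsics apply), "pose" (4x4, takes a point from camera to world coordinates). Camera axes: x right, y down, z forward; pixel columns grow to the right and rows downward; lengths in mm; the calibration is good to about 2 mm. A picture is of the moment at which its call begins. calibration takes no time and is no camera call.
- r.job_done(): hands the job in, once; it reports no verdict.
The state is a dict: "t": time; "joint_pos": joint angles; "qvel": joint speeds; "tau": joint torques, N m; "ee_pos": TCP position; "tcp_rot": TCP orientation; "ft_force": force on the tool from outside, world axes, zero at the start; "wrist_torque": the same for the moment, N m; "gripper_width": finger opening in mm.
Only numpy, scipy, OpenCV 4.12 (cv2) and the standard library are available. Lean on these libraries where they do the work, as an engineer would, in place of code of your own. Each camera call takes 0.05 s, during which the arm holds its last target. There are 200 camera calls.

## Working session

There is one attempt and no reset: what is moved stays moved. The work goes in short steps, Python scripts to look and compute and a shell command to move; the robot and the scene stay as the last step left them, time stands still between calls to the robot, and variables do not carry over. Pictures are saved under pics/ and viewed, about 8 in all and at most 12, crops included, and the job is handed in when it is done.

```bash
mkdir -p pics; python3 - <<'E'
from bench import r
import cv2,numpy as np
for n in("scene","top"):
    p,d=r.grab_frame(n); cv2.imwrite(f"pics/{n}0.png",p[...,::-1]); np.save(f"{n}_d.npy",d); np.save(f"{n}_p.npy",p)
    c=r.calibration(n); print({k:(np.round(v,3).tolist() if k=="pose" else v) for k,v in c.items()})
o=r.observe(); print(o)
E
```

```text
{'fx': 375.78739235258564, 'fy': 375.78739235258564, 'cx': 321.8882199046481, 'cy': 199.96495803871173, 'k1': -0.026939487913398185, 'pose': [[0.555, 0.567, -0.61, 1379.235], [0.832, -0.383, 0.401, -598.161], [-0.006, -0.73, -0.684, 999.138], [0.0, 0.0, 0.0, 1.0]]}
{'fx': 481.57532605963064, 'fy': 481.57532605963064, 'cx': 311.0298671680834, 'cy': 198.70091745590523, 'k1': -0.09440447700568096, 'pose': [[0.017, -0.982, 0.191, 208.902], [-1.0, -0.016, 0.008, -73.26], [-0.005, -0.191, -0.982, 1795.709], [0.0, 0.0, 0.0, 1.0]]}
{'t': 0.1, 'joint_pos': array([-1.17888994,  0.32171897, -0.07006342,  1.45154229,  0.02262376,
        1.3707943 , -0.05688083]), 'qvel': array([ 1.34035956e-03, -2.90636948e-03,  2.08858617e-05, -3.40190285e-03,
       -5.04547504e-04, -5.86525372e-04, -1.86254424e-04]), 'tau': array([ 2.42925125e-04, -4.92571771e+01, -4.05587945e-01, -3.13397849e+01,
       -6.41003600e-02,  3.95761861e-02,  7.17098010e-05]), 'ee_pos': array([239.64501996, 603.63584529, 193.79556355]), 'tcp_rot': array([[-9.29487639e-01,  3.68852920e-01, -5.02691750e-04],
       [ 3.68853242e-01,  9.29486270e-01, -1.59974838e-03],
       [-1.22826782e-04, -1.67236583e-03, -9.99998594e-01]]), 'ft_force': array([-0.32435857, -1.21773342, -0.0992745 ]), 'wrist_torque': array([ 0.03462633,  0.02250964, -0.02508773]), 'gripper_width': 87.22121203512819}
```

View pics/top0.png

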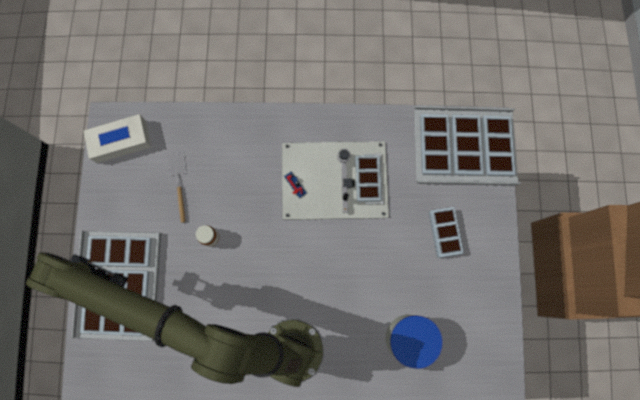

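View pics/scene0.png

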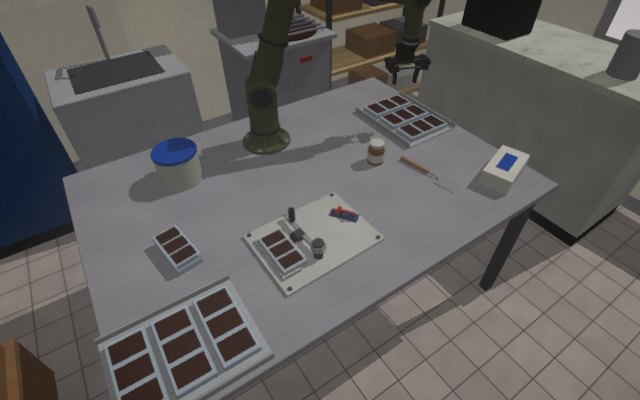

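The top view shows the plate at about (283..390, 142..218), the pivot at (344,155), the arm pointing down the image (world -x) to the handle at about (347,205), and the catch at (294,184). Next I fit the plate.

```bash
cat > h.py <<'E'
import numpy as np,cv2
from bench import r
def K(c): return np.array([[c["fx"],0,c["cx"]],[0,c["fy"],c["cy"]],[0,0,1.]])
def rays(c,uv):
    n=cv2.undistortPoints(np.array(uv,float).reshape(-1,1,2),K(c),np.array([c["k1"],0,0,0.])).reshape(-1,2)
    # exact inverse of the drawn model: distorted = n*(1+k1 r^2)
    return np.c_[n,np.ones(len(n))]
def onz(c,uv,z):
    P=c["pose"];d=rays(c,uv)@P[:3,:3].T;o=P[:3,3]
    return o+d*((z-o[2])/d[:,2])[:,None]
def proj(c,X):
    P=np.linalg.inv(c["pose"]);return cv2.projectPoints(np.array(X,float).reshape(-1,1,3),cv2.Rodrigues(P[:3,:3])[0],P[:3,3],K(c),np.array([c["k1"],0,0,0.]))[0].reshape(-1,2)
E
cat > fit.py <<'E'
from h import *
from scipy.optimize import minimize
c=r.calibration("top");p=np.load("top_p.npy");d=np.load("top_d.npy")
box=p[130:230,270:405].astype(int)
m=((box.min(2)>150)&(box[...,0]-box[...,2]>8)).astype(np.uint8)
print(box[50,60],box[20,20],box[5,5])
v,u=np.mgrid[130:230,270:405]
X=onz(c,np.c_[u.ravel(),v.ravel()],12)
g=cv2.cvtColor(p,cv2.COLOR_RGB2GRAY).astype(np.float32)
from scipy.ndimage import map_coordinates
def cost(q):
    x,y,a=q;R=np.array([[np.cos(a),-np.sin(a)],[np.sin(a),np.cos(a)]])
    s=0
    for e in (4,-4):
        x0,x1,y0,y1=-130-e,170+e,-165-e,235+e
        t=np.linspace(.06,.94,60)
        L=np.r_[np.c_[x0+(x1-x0)*t,0*t+y0],np.c_[x0+(x1-x0)*t,0*t+y1],np.c_[0*t+x0,y0+(y1-y0)*t],np.c_[0*t+x1,y0+(y1-y0)*t]]@R.T+[x,y]
        uv=proj(c,np.c_[L,np.full(len(L),12)])
        s+=np.sign(e)*map_coordinates(g,[uv[:,1],uv[:,0]],order=1).mean()
    return s
# initial from corners
C=onz(c,[(283,143),(386,142),(390,218),(283,218)],12);print(C.round())
ctr=C.mean(0)[:2];best=None
for a in np.radians(np.arange(-8,9,2)):
    x0=ctr-[20*np.cos(a)-35*np.sin(a),20*np.sin(a)+35*np.cos(a)]
    s=minimize(cost,[*x0,a],method="Nelder-Mead",options=dict(initial_simplex=[[*x0,a],[x0[0]+10,x0[1],a],[x0[0],x0[1]+10,a],[*x0,a+.05]]))
    if best is None or s.fun<best.fun:best=s
print(best.x,best.fun,np.degrees(best.x[2]))
x,y,a=best.x;R=np.array([[np.cos(a),-np.sin(a)],[np.sin(a),np.cos(a)]])
W=lambda fx,fy,z:np.r_[R@[fx,fy]+[x,y],z]
pts=dict(pivot=W(100,0,85),handle=W(-60,0,103),**{f"k{i}":W(*q,12) for i,q in enumerate([(-130,-165),(170,-165),(170,235),(-130,235)])})
th=.9;pts["catch"]=W(100-200*np.cos(th),200*np.sin(th),25)
S=8;im=cv2.resize(p[130:230,275:400,::-1],None,fx=6,fy=6,interpolation=cv2.INTER_CUBIC)
for k,v in pts.items():
    q=proj(c,v)[0];print(k,v.round(1),q.round(1));cv2.circle(im,tuple(int(t) for t in ((q-[275,130])*6+3)),4,(0,255,0),1)
cv2.imwrite("pics/fit.png",im)
E
python3 fit.py
```

```text
[169 170 165] [165 167 161] [127 130 131]
[[ 773.   54.   12.]
 [ 783. -345.   12.]
 [ 486. -356.   12.]
 [ 480.   45.   12.]]
[ 6.14270883e+02 -1.80135782e+02  3.55033073e-02] -30.93018341064453 2.0341896644188173
pivot [ 714.2 -176.6   85. ] [343.6 153.1]
handle [ 554.3 -182.3  103. ] [345.4 194.6]
k0 [ 490.2 -349.6   12. ] [388.3 216.9]
k1 [ 790. -339.   12.] [384.4 140.3]
k2 [775.8  60.8  12. ] [281.2 142.2]
k3 [476.   50.1  12. ] [281.7 219. ]
catch [584.4 -24.4  25. ] [302.1 190.2]
```

View pics/fit.png

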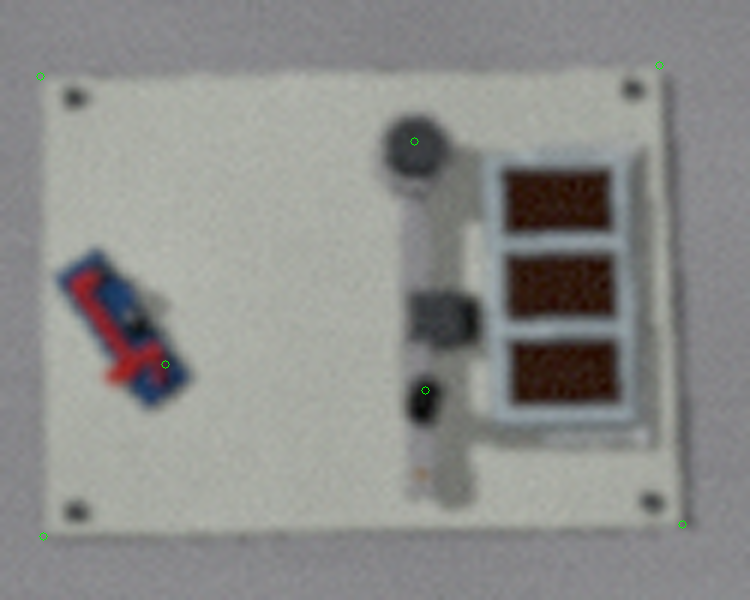

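The fit matches the picture within about 1 px. The plate sits about 2–3 mm lower in x, so the handle is near (551,-184). The start yaw (68°) is already the mid-draw tangent, so I keep it. I cross-check the handle with scene depth while moving out.

```bash
python3 - <<'E'
from h import *
c=r.calibration("scene");p=np.load("scene_p.npy").astype(int);d=np.load("scene_d.npy")
print(proj(c,[[551.5,-184,103],[551.5,-184,48],[711.5,-178.5,85]]).round(1))
v,u=np.mgrid[200:226,280:302];uv=np.c_[u.ravel(),v.ravel()]
X=rays(c,uv)*d[v,u].ravel()[:,None]@c["pose"][:3,:3].T+c["pose"][:3,3]
m=(p[v,u].max(2).ravel()<75)&(X[:,2]>45)&(X[:,2]<110);X=X[m];print(m.sum())
for a,b in((45,60),(60,80),(80,98),(98,110)):
    s=X[(X[:,2]>a)&(X[:,2]<b)]
    if len(s):print(a,b,len(s),s.mean(0).round(1),s.min(0).round(),s.max(0).round())
print("cam dir",(c["pose"][:3,3]-[551,-184,75]).round())
E
python3 -m crank '[{"tx":-46.5,"ty":-25},{"tx":-46.5,"ty":-25},{"tx":-46.5,"ty":-25},{"tx":-46.5,"ty":-25},{"tx":-46.5,"ty":-25},{"tx":-46.5,"ty":-25},{"tx":-46.5,"ty":-25},{"tx":-46.5,"ty":-25},{"tx":-46.5,"ty":-25},{"tx":-46.5,"ty":-25}]'
```

```text
[[290.  207.7]
 [291.  218.9]
 [317.  240.1]]
70
45 60 11 [ 562.1 -186.7   53.8] [ 555. -195.   49.] [ 566. -176.   57.]
60 80 23 [ 562.8 -188.7   69.6] [ 556. -195.   61.] [ 567. -177.   80.]
80 98 19 [ 563.  -188.    89.8] [ 555. -195.   81.] [ 566. -180.   98.]
98 110 17 [ 560.4 -185.6  103.1] [ 551. -193.  101.] [ 567. -179.  106.]
cam dir [ 828. -414.  924.]$[0]: bad value
```

Scene depth puts the handle at about (555,-185), which agrees. The row was refused, so I supply all the keys.

```bash
python3 -m crank '[{"wx":0,"wy":0,"wz":0,"tx":-46.5,"ty":-25.0,"tz":0,"claw":8.7},{"wx":0,"wy":0,"wz":0,"tx":-46.5,"ty":-25.0,"tz":0,"claw":8.7},{"wx":0,"wy":0,"wz":0,"tx":-46.5,"ty":-25.0,"tz":0,"claw":8.7},{"wx":0,"wy":0,"wz":0,"tx":-46.5,"ty":-25.0,"tz":0,"claw":8.7},{"wx":0,"wy":0,"wz":0,"tx":-46.5,"ty":-25.0,"tz":0,"claw":8.7},{"wx":0,"wy":0,"wz":0,"tx":-46.5,"ty":-25.0,"tz":0,"claw":8.7},{"wx":0,"wy":0,"wz":0,"tx":-46.5,"ty":-25.0,"tz":0,"claw":8.7},{"wx":0,"wy":0,"wz":0,"tx":-46.5,"ty":-25.0,"tz":0,"claw":8.7},{"wx":0,"wy":0,"wz":0,"tx":-46.5,"ty":-25.0,"tz":0,"claw":8.7},{"wx":0,"wy":0,"wz":0,"tx":-46.5,"ty":-25.0,"tz":0,"claw":8.7}]'
```

```text
t: 1.35
ee_pos: [581.1, 196.7, 194.2]
tcp_rot: [[-0.927, 0.374, -0.0], [0.374, 0.927, -0.002], [-0.0, -0.002, -1.0]]
ft_force: [-0.2, 0.5, -0.9]
gripper_width: 87.1
```

```bash
python3 -m crank '[{"wx":0,"wy":0,"wz":0,"tx":-11.7,"ty":-36.4,"tz":0,"claw":8.7},{"wx":0,"wy":0,"wz":0,"tx":-11.7,"ty":-36.4,"tz":0,"claw":8.7},{"wx":0,"wy":0,"wz":0,"tx":-11.7,"ty":-36.4,"tz":0,"claw":8.7},{"wx":0,"wy":0,"wz":0,"tx":-11.7,"ty":-36.4,"tz":0,"claw":8.7},{"wx":0,"wy":0,"wz":0,"tx":-11.7,"ty":-36.4,"tz":0,"claw":8.7},{"wx":0,"wy":0,"wz":0,"tx":-11.7,"ty":-36.4,"tz":0,"claw":8.7},{"wx":0,"wy":0,"wz":0,"tx":-11.7,"ty":-36.4,"tz":0,"claw":8.7},{"wx":0,"wy":0,"wz":0,"tx":-11.7,"ty":-36.4,"tz":0,"claw":8.7},{"wx":0,"wy":0,"wz":0,"tx":-11.7,"ty":-36.4,"tz":0,"claw":8.7},{"wx":0,"wy":0,"wz":0,"tx":-11.7,"ty":-36.4,"tz":0,"claw":8.7}]'
```

```text
t: 2.6
ee_pos: [554.8, -178.8, 194.6]
tcp_rot: [[-0.931, 0.366, -0.0], [0.366, 0.931, 0.001], [0.0, 0.001, -1.0]]
ft_force: [0.8, 0.1, 0.5]
gripper_width: 86.9
```

```bash
python3 -m crank '[{"wx":0,"wy":0,"wz":0,"tx":-0.1,"ty":-0.6,"tz":2,"claw":6.0},{"wx":0,"wy":0,"wz":0,"tx":-0.1,"ty":-0.6,"tz":5,"claw":6.0},{"wx":0,"wy":0,"wz":0,"tx":-0.1,"ty":-0.6,"tz":8,"claw":6.0},{"wx":0,"wy":0,"wz":0,"tx":-0.1,"ty":-0.6,"tz":11,"claw":6.0},{"wx":0,"wy":0,"wz":0,"tx":-0.1,"ty":-0.6,"tz":13.2,"claw":6.0},{"wx":0,"wy":0,"wz":0,"tx":-0.1,"ty":-0.6,"tz":13.2,"claw":6.0},{"wx":0,"wy":0,"wz":0,"tx":-0.1,"ty":-0.6,"tz":13.2,"claw":6.0}]'
python3 - <<'E'
from h import *
p,d=r.grab_frame("scene");cv2.imwrite("pics/s1.png",cv2.resize(p[150:280,220:380,::-1],None,fx=4,fy=4,interpolation=cv2.INTER_CUBIC))
E
```

```text
t: 3.48
ee_pos: [553.9, -186.8, 63.7]
tcp_rot: [[-0.93, 0.368, 0.001], [0.368, 0.93, -0.0], [-0.001, 0.0, -1.0]]
ft_force: [0.3, -0.7, 0.4]
gripper_width: 59.8
```

View pics/s1.png

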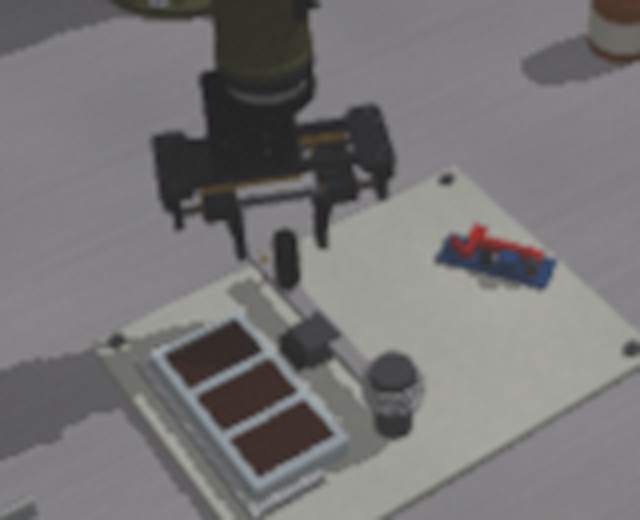

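The open fingers (tips at about (240,255) and (322,246)) straddle the handle (285,260), but the handle may stand a little nearer the camera. I check this with depth.

```bash
python3 - <<'E'
from h import *
c=r.calibration("scene");p,d=r.grab_frame("scene");p=p.astype(int);o=r.observe()
T=o["ee_pos"];R=o["tcp_rot"];print(T,proj(c,[T]))
def cloud(c,p,d,u0,u1,v0,v1):
    v,u=np.mgrid[v0:v1,u0:u1]
    X=rays(c,np.c_[u.ravel(),v.ravel()])*d[v,u].ravel()[:,None]@c["pose"][:3,:3].T+c["pose"][:3,3]
    return X,p[v,u].reshape(-1,3),u.ravel(),v.ravel()
X,C,u,v=cloud(c,p,d,270,312,185,228)
L=(X-T)@R
m=(X[:,2]>50)&(X[:,2]<110)&(C.max(1)<90)
for a,b,n in((-60,-20,"f-"),(-20,20,"h"),(20,60,"f+")):
    for z0,z1 in((50,62),(62,75),(75,90),(90,108)):
        s=m&(L[:,1]>a)&(L[:,1]<b)&(X[:,2]>z0)&(X[:,2]<z1)
        if s.sum():print(n,z0,s.sum(),"tool mean",L[s].mean(0).round(1),L[s].min(0).round(),L[s].max(0).round(),"px",u[s].mean().round(1),v[s].max())
E
```

```text
[ 554.11179261 -187.13083315   64.14773005] [[290.28282513 216.51206957]]
f- 90 8 tool mean [ -9.  -35.2 -34.2] [-12. -38. -43.] [ -5. -31. -28.] px 279.8 214
h 50 16 tool mean [-7.6  3.3  7. ] [-13.  -6.   3.] [-1. 13. 12.] px 291.7 221
h 62 15 tool mean [-7.3  2.7 -5.3] [-11.  -5. -10.] [-1. 13.  1.] px 291.3 218
h 75 13 tool mean [ -8.5   3.2 -18.2] [-11.  -5. -23.] [ -6.  10. -13.] px 291.2 216
h 90 34 tool mean [ -5.2   2.4 -35.5] [-12.  -7. -42.] [  6.  12. -26.] px 290.5 213
f+ 90 8 tool mean [-10.9  34.5 -35.5] [-13.  31. -42.] [-10.  38. -30.] px 300.1 211
```

The handle is centred between the fingers (tool offset about (-1,+3) mm), so I close.

```bash
python3 -m crank '[{"wx":0,"wy":0,"wz":0,"tx":-0.1,"ty":0.3,"tz":0,"claw":3.0},{"wx":0,"wy":0,"wz":0,"tx":-0.1,"ty":0.3,"tz":0,"claw":2.4},{"wx":0,"wy":0,"wz":0,"tx":-0.1,"ty":0.3,"tz":0,"claw":1.5},{"wx":0,"wy":0,"wz":0,"tx":-0.1,"ty":0.3,"tz":0,"claw":1.5},{"wx":0,"wy":0,"wz":0,"tx":-0.1,"ty":0.3,"tz":0,"claw":1.5},{"wx":0,"wy":0,"wz":0,"tx":-0.1,"ty":0.3,"tz":0,"claw":1.5}]' 30
```

```text
t: 4.32
ee_pos: [555.3, -183.8, 62.8]
tcp_rot: [[-0.93, 0.368, 0.0], [0.368, 0.93, 0.001], [0.0, 0.001, -1.0]]
ft_force: [0.9, 2.2, -0.0]
gripper_width: 20.8
```

```bash
cat > draw.py <<'E'
import sys
from h import *
# usage: th_now th... ; shifts in cm relative to current commanded pose
a=.0355;y=np.arctan2(.93,.368);R=np.array([[np.cos(y+np.pi/2),np.cos(y)],[np.sin(y+np.pi/2),np.sin(y)]])
def H(t):return np.array([[np.cos(a),-np.sin(a)],[np.sin(a),np.cos(a)]])@[-160*np.cos(t),160*np.sin(t)]
t=[float(x) for x in sys.argv[1:]]
for q in t[1:]:print(q,(R.T@(H(q)-H(t[0]))/10).round(2))
E
python3 draw.py 0 .05 .1 .15 .2 .26 .32 .38 .44 .5 .5
```

```text
0.05 [0.3  0.74]
0.1 [0.57 1.5 ]
0.15 [0.79 2.26]
0.2 [0.98 3.04]
0.26 [1.16 3.98]
0.32 [1.27 4.94]
0.38 [1.33 5.89]
0.44 [1.33 6.85]
0.5 [1.28 7.81]
0.5 [1.28 7.81]
```

```bash
python3 -m crank '[{"wx":0,"wy":0,"wz":0,"tx":0.3,"ty":0.74,"tz":0,"claw":1.5},{"wx":0,"wy":0,"wz":0,"tx":0.57,"ty":1.5,"tz":0,"claw":1.5},{"wx":0,"wy":0,"wz":0,"tx":0.79,"ty":2.26,"tz":0,"claw":1.5},{"wx":0,"wy":0,"wz":0,"tx":0.98,"ty":3.04,"tz":0,"claw":1.5},{"wx":0,"wy":0,"wz":0,"tx":1.16,"ty":3.98,"tz":0,"claw":1.5},{"wx":0,"wy":0,"wz":0,"tx":1.27,"ty":4.94,"tz":0,"claw":1.5},{"wx":0,"wy":0,"wz":0,"tx":1.33,"ty":5.89,"tz":0,"claw":1.5},{"wx":0,"wy":0,"wz":0,"tx":1.33,"ty":6.85,"tz":0,"claw":1.5},{"wx":0,"wy":0,"wz":0,"tx":1.28,"ty":7.81,"tz":0,"claw":1.5},{"wx":0,"wy":0,"wz":0,"tx":1.28,"ty":7.81,"tz":0,"claw":1.5}]'
cat > st.py <<'E'
from h import *
o=r.observe();T=o["ee_pos"];F=o["ft_force"]
P=np.array([715.2,-178.2]);v=T[:2]-P;rad=np.hypot(*v);th=np.arctan2(v[1],-v[0])+.0355
tg=np.array([np.sin(th-.0355),np.cos(th-.0355)]);er=v/rad
print("t",o["t"],T.round(1),"th %.3f rad %.1f"%(th,rad),"F",F.round(1),"pull(home) %.2f radial %.2f"%(-F[:2]@tg,F[:2]@er),"spring %.1f"%((.45+.9*th)/.16),"w",o["gripper_width"])
E
python3 st.py; python3 draw.py .5 .55 .6 .65 .7 .72 .72
```

```text
t: 5.58
ee_pos: [571.7, -107.4, 62.7]
tcp_rot: [[-0.93, 0.368, -0.001], [0.368, 0.93, -0.001], [0.001, -0.001, -1.0]]
ft_force: [-0.3, -6.1, 0.6]
gripper_width: 21.1
t 5.575 [ 571.7 -107.4   62.7] th 0.494 rad 160.0 F [-0.3 -6.1  0.6] pull(home) 5.55 radial -2.45 spring 5.6 w 21.092439602973194
0.55 [-0.09  0.79]
0.6 [-0.22  1.58]
0.65 [-0.39  2.37]
0.7 [-0.6   3.14]
0.72 [-0.69  3.44]
0.72 [-0.69  3.44]
```

The pull matches the spring model (5.6 N). I continue to about 0.70, then work by feel.

```bash
python3 -m crank '[{"wx":0,"wy":0,"wz":0,"tx":-0.09,"ty":0.79,"tz":0,"claw":1.5},{"wx":0,"wy":0,"wz":0,"tx":-0.22,"ty":1.58,"tz":0,"claw":1.5},{"wx":0,"wy":0,"wz":0,"tx":-0.39,"ty":2.37,"tz":0,"claw":1.5},{"wx":0,"wy":0,"wz":0,"tx":-0.6,"ty":3.14,"tz":0,"claw":1.5},{"wx":0,"wy":0,"wz":0,"tx":-0.69,"ty":3.44,"tz":0,"claw":1.5},{"wx":0,"wy":0,"wz":0,"tx":-0.69,"ty":3.44,"tz":0,"claw":1.5}]'
python3 st.py; python3 draw.py .72 .73 .74 .75 .76 .77 .78 .79 .80 .81 .82
python3 - <<'E'
from h import *
p,d=r.grab_frame("scene");cv2.imwrite("pics/s2.png",cv2.resize(p[180:260,280:380,::-1],None,fx=7,fy=7,interpolation=cv2.INTER_CUBIC))
E
```

```text
t: 6.32
ee_pos: [589.4, -79.3, 62.7]
tcp_rot: [[-0.929, 0.37, -0.003], [0.37, 0.929, -0.002], [0.003, -0.003, -1.0]]
ft_force: [-2.8, -7.3, 2.2]
gripper_width: 21.1
t 6.325 [589.4 -79.3  62.7] th 0.701 rad 160.0 F [-2.8 -7.3  2.2] pull(home) 7.53 radial -2.30 spring 6.8 w 21.100736419664432
0.73 [-0.05  0.15]
0.74 [-0.1  0.3]
0.75 [-0.15  0.46]
0.76 [-0.21  0.61]
0.77 [-0.26  0.76]
0.78 [-0.32  0.91]
0.79 [-0.38  1.05]
0.8 [-0.44  1.2 ]
0.81 [-0.5   1.35]
0.82 [-0.56  1.5 ]
```

View pics/s2.png

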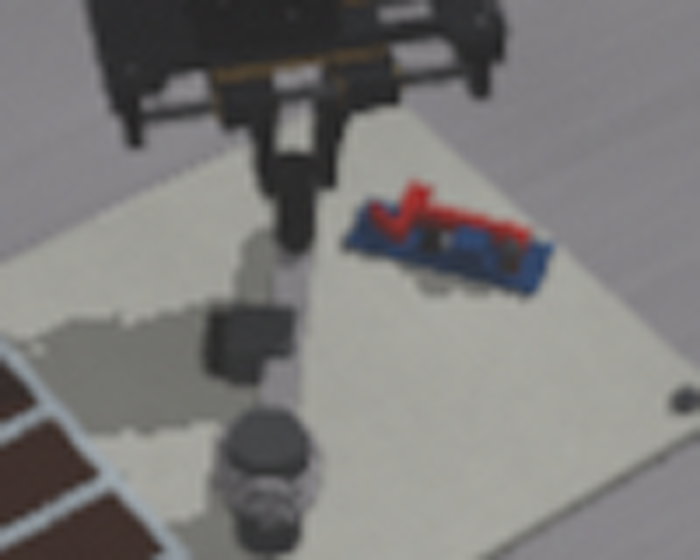

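The arm is at about 0.70. The catch's red tooth is at zoom (395,215), still ahead of the arm. I work out its angle.

```bash
python3 - <<'E'
from h import *
P=np.array([715.2,-178.2])
cs=r.calibration("scene");ct=r.calibration("top")
def rep(n,X):
    v=X[:2]-P;print(n,X.round(1),"rad %.0f th %.3f"%(np.hypot(*v),np.arctan2(v[1],-v[0])+.0355))
for n,q in(("toothend",(375,215)),("tooth corner",(400,232)),("spur",(418,190)),("pawl tail",(530,238)),("block near L",(345,245)),("block R",(545,285))):
    rep(n,onz(cs,[(280+(q[0]-3)/7,180+(q[1]-3)/7)],30)[0])
for n,q in(("t spur",(110,380)),("t tooth",(165,360)),("t tail",(90,275)),("t blockend",(150,408)),("t blockfar",(90,255))):
    rep(n,onz(ct,[(275+(q[0]-3)/6,130+(q[1]-3)/6)],30)[0])
E
```

```text
toothend [584.3 -25.8  30. ] rad 201 th 0.897
tooth corner [601.8 -22.2  30. ] rad 193 th 0.978
spur [581.6   3.8  30. ] rad 226 th 0.973
pawl tail [643.2  31.1  30. ] rad 221 th 1.275
block near L [593.7 -51.3  30. ] rad 176 th 0.843
block R [674.3  17.   30. ] rad 199 th 1.399
t spur [572.9   9.8  30. ] rad 236 th 0.958
t tooth [586.2 -24.2  30. ] rad 201 th 0.909
t tail [640.1  24.1  30. ] rad 216 th 1.251
t blockend [555.5 -15.5  30. ] rad 228 th 0.830
t blockfar [653.   24.4  30. ] rad 212 th 1.309
```

The tooth tip is at about 0.90 rad in both views, so hooking should come near 0.93–0.98. I go to 0.85.

```bash
python3 draw.py .72 .74 .76 .78 .8 .82 .84 .86
python3 -m crank '[{"wx":0,"wy":0,"wz":0,"tx":-0.1,"ty":0.3,"tz":0,"claw":1.5},{"wx":0,"wy":0,"wz":0,"tx":-0.21,"ty":0.61,"tz":0,"claw":1.5},{"wx":0,"wy":0,"wz":0,"tx":-0.32,"ty":0.91,"tz":0,"claw":1.5},{"wx":0,"wy":0,"wz":0,"tx":-0.44,"ty":1.2,"tz":0,"claw":1.5},{"wx":0,"wy":0,"wz":0,"tx":-0.56,"ty":1.5,"tz":0,"claw":1.5},{"wx":0,"wy":0,"wz":0,"tx":-0.56,"ty":1.5,"tz":0,"claw":1.5},{"wx":0,"wy":0,"wz":0,"tx":-0.56,"ty":1.5,"tz":0,"claw":1.5}]'
python3 st.py; python3 draw.py .82 .83 .84 .85 .86 .87 .88 .89 .9
```

```text
0.74 [-0.1  0.3]
0.76 [-0.21  0.61]
0.78 [-0.32  0.91]
0.8 [-0.44  1.2 ]
0.82 [-0.56  1.5 ]
0.84 [-0.69  1.79]
0.86 [-0.83  2.08]
t: 7.25
ee_pos: [599.3, -67.8, 62.7]
tcp_rot: [[-0.929, 0.37, -0.005], [0.37, 0.929, -0.001], [0.004, -0.003, -1.0]]
ft_force: [-3.9, -7.0, 2.8]
gripper_width: 20.7
t 7.25 [599.3 -67.8  62.7] th 0.797 rad 160.0 F [-3.9 -7.   2.8] pull(home) 7.72 radial -2.03 spring 7.3 w 20.702173833750066
0.83 [-0.06  0.15]
0.84 [-0.13  0.29]
0.85 [-0.2   0.44]
0.86 [-0.27  0.58]
0.87 [-0.34  0.73]
0.88 [-0.41  0.87]
0.89 [-0.48  1.01]
0.9 [-0.55  1.15]
```

```bash
python3 -m crank '[{"wx":0,"wy":0,"wz":0,"tx":-0.06,"ty":0.15,"tz":0,"claw":1.5},{"wx":0,"wy":0,"wz":0,"tx":-0.13,"ty":0.29,"tz":0,"claw":1.5},{"wx":0,"wy":0,"wz":0,"tx":-0.2,"ty":0.44,"tz":0,"claw":1.5},{"wx":0,"wy":0,"wz":0,"tx":-0.27,"ty":0.58,"tz":0,"claw":1.5},{"wx":0,"wy":0,"wz":0,"tx":-0.34,"ty":0.73,"tz":0,"claw":1.5},{"wx":0,"wy":0,"wz":0,"tx":-0.41,"ty":0.87,"tz":0,"claw":1.5},{"wx":0,"wy":0,"wz":0,"tx":-0.41,"ty":0.87,"tz":0,"claw":1.5}]'
python3 st.py; python3 draw.py .88 .885 .89 .895 .9 .905 .91 .92 .93
```

```text
t: 8.12
ee_pos: [606.1, -61.1, 62.7]
tcp_rot: [[-0.929, 0.37, -0.005], [0.37, 0.929, -0.001], [0.004, -0.003, -1.0]]
ft_force: [-3.5, -6.2, 3.5]
gripper_width: 20.9
t 8.125 [606.1 -61.1  62.7] th 0.856 rad 160.0 F [-3.5 -6.2  3.5] pull(home) 6.84 radial -2.15 spring 7.6 w 20.874707363112023
0.885 [-0.04  0.07]
0.89 [-0.07  0.14]
0.895 [-0.11  0.21]
0.9 [-0.15  0.28]
0.905 [-0.18  0.35]
0.91 [-0.22  0.43]
0.92 [-0.3   0.57]
0.93 [-0.38  0.7 ]
```

```bash
python3 -m crank '[{"wx":0,"wy":0,"wz":0,"tx":-0.04,"ty":0.07,"tz":0,"claw":1.5},{"wx":0,"wy":0,"wz":0,"tx":-0.07,"ty":0.14,"tz":0,"claw":1.5},{"wx":0,"wy":0,"wz":0,"tx":-0.11,"ty":0.21,"tz":0,"claw":1.5},{"wx":0,"wy":0,"wz":0,"tx":-0.15,"ty":0.28,"tz":0,"claw":1.5},{"wx":0,"wy":0,"wz":0,"tx":-0.15,"ty":0.28,"tz":0,"claw":1.5}]'
python3 st.py
python3 -m crank '[{"wx":0,"wy":0,"wz":0,"tx":-0.04,"ty":0.07,"tz":0,"claw":1.5},{"wx":0,"wy":0,"wz":0,"tx":-0.08,"ty":0.15,"tz":0,"claw":1.5},{"wx":0,"wy":0,"wz":0,"tx":-0.11,"ty":0.21,"tz":0,"claw":1.5},{"wx":0,"wy":0,"wz":0,"tx":-0.15,"ty":0.28,"tz":0,"claw":1.5},{"wx":0,"wy":0,"wz":0,"tx":-0.15,"ty":0.28,"tz":0,"claw":1.5}]'
python3 st.py
```

```text
t: 8.75
ee_pos: [608.4, -59.1, 62.7]
tcp_rot: [[-0.929, 0.37, -0.006], [0.37, 0.929, -0.001], [0.005, -0.003, -1.0]]
ft_force: [-4.0, -7.1, 3.9]
gripper_width: 20.9
t 8.75 [608.4 -59.1  62.7] th 0.875 rad 160.0 F [-4.  -7.1  3.9] pull(home) 7.71 radial -2.66 spring 7.7 w 20.851559544184
t: 9.38
ee_pos: [610.7, -57.1, 62.7]
tcp_rot: [[-0.929, 0.37, -0.006], [0.37, 0.929, -0.001], [0.005, -0.003, -1.0]]
ft_force: [-5.2, -6.1, 4.9]
gripper_width: 20.8
t 9.375 [610.7 -57.1  62.7] th 0.895 rad 160.0 F [-5.2 -6.1  4.9] pull(home) 7.98 radial -1.21 spring 7.8 w 20.79789110230353
```

```bash
for i in 1; do python3 -m crank '[{"wx":0,"wy":0,"wz":0,"tx":-0.06,"ty":0.1,"tz":0,"claw":1.5},{"wx":0,"wy":0,"wz":0,"tx":-0.12,"ty":0.2,"tz":0,"claw":1.5},{"wx":0,"wy":0,"wz":0,"tx":-0.12,"ty":0.2,"tz":0,"claw":1.5}]'; done
python3 st.py
python3 -m crank '[{"wx":0,"wy":0,"wz":0,"tx":-0.06,"ty":0.1,"tz":0,"claw":1.5},{"wx":0,"wy":0,"wz":0,"tx":-0.12,"ty":0.2,"tz":0,"claw":1.5},{"wx":0,"wy":0,"wz":0,"tx":-0.12,"ty":0.2,"tz":0,"claw":1.5}]'
python3 st.py
```

```text
t: 9.75
ee_pos: [612.0, -55.9, 62.7]
tcp_rot: [[-0.929, 0.37, -0.007], [0.37, 0.929, -0.001], [0.006, -0.004, -1.0]]
ft_force: [-6.0, -6.8, 4.2]
gripper_width: 21.1
t 9.75 [612.  -55.9  62.7] th 0.906 rad 160.0 F [-6.  -6.8  4.2] pull(home) 8.98 radial -1.28 spring 7.9 w 21.07111344479664
t: 10.12
ee_pos: [613.7, -54.6, 62.7]
tcp_rot: [[-0.929, 0.37, -0.007], [0.37, 0.929, -0.001], [0.006, -0.004, -1.0]]
ft_force: [-6.7, -5.9, 5.0]
gripper_width: 21.0
t 10.125 [613.7 -54.6  62.7] th 0.919 rad 160.0 F [-6.7 -5.9  5. ] pull(home) 8.92 radial -0.36 spring 8.0 w 20.990814227834562
```

The pull is about 1 N over the spring, so the pin has met the pawl. I continue gently.

```bash
python3 -m crank '[{"wx":0,"wy":0,"wz":0,"tx":-0.05,"ty":0.08,"tz":0,"claw":1.5},{"wx":0,"wy":0,"wz":0,"tx":-0.1,"ty":0.16,"tz":0,"claw":1.5},{"wx":0,"wy":0,"wz":0,"tx":-0.1,"ty":0.16,"tz":0,"claw":1.5}]'; 
python3 st.py
python3 -m crank '[{"wx":0,"wy":0,"wz":0,"tx":-0.05,"ty":0.08,"tz":0,"claw":1.5},{"wx":0,"wy":0,"wz":0,"tx":-0.1,"ty":0.16,"tz":0,"claw":1.5},{"wx":0,"wy":0,"wz":0,"tx":-0.1,"ty":0.16,"tz":0,"claw":1.5}]'
python3 st.py
```

```text
t: 10.5
ee_pos: [615.0, -53.5, 62.6]
tcp_rot: [[-0.929, 0.37, -0.008], [0.37, 0.929, -0.001], [0.007, -0.004, -1.0]]
ft_force: [-7.0, -6.7, 5.7]
gripper_width: 20.7
t 10.5 [615.  -53.5  62.6] th 0.929 rad 160.0 F [-7.  -6.7  5.7] pull(home) 9.65 radial -0.88 spring 8.0 w 20.658788890370236
t: 10.88
ee_pos: [616.4, -52.4, 62.6]
tcp_rot: [[-0.929, 0.37, -0.008], [0.37, 0.929, -0.001], [0.007, -0.004, -1.0]]
ft_force: [-7.7, -6.4, 5.4]
gripper_width: 20.9
t 10.875 [616.4 -52.4  62.6] th 0.941 rad 160.0 F [-7.7 -6.4  5.4] pull(home) 9.98 radial -0.29 spring 8.1 w 20.886627437955173
```

```bash
python3 -m crank '[{"wx":0,"wy":0,"wz":0,"tx":-0.04,"ty":0.07,"tz":0,"claw":1.5},{"wx":0,"wy":0,"wz":0,"tx":-0.08,"ty":0.13,"tz":0,"claw":1.5},{"wx":0,"wy":0,"wz":0,"tx":-0.08,"ty":0.13,"tz":0,"claw":1.5}]'|grep t: ; 
python3 st.py
python3 -m crank '[{"wx":0,"wy":0,"wz":0,"tx":-0.04,"ty":0.07,"tz":0,"claw":1.5},{"wx":0,"wy":0,"wz":0,"tx":-0.08,"ty":0.13,"tz":0,"claw":1.5},{"wx":0,"wy":0,"wz":0,"tx":-0.08,"ty":0.13,"tz":0,"claw":1.5}]'|grep t:
python3 st.py
```

```text
t: 11.25
tcp_rot: [[-0.929, 0.37, -0.007], [0.37, 0.929, -0.001], [0.006, -0.004, -1.0]]
t 11.25 [618.1 -51.1  62.7] th 0.954 rad 160.0 F [-6.8 -5.7  4.8] pull(home) 8.88 radial -0.36 spring 8.2 w 20.833924972406347
t: 11.62
tcp_rot: [[-0.929, 0.37, -0.007], [0.37, 0.929, -0.001], [0.006, -0.004, -1.0]]
t 11.625 [619.3 -50.1  62.7] th 0.963 rad 160.0 F [-7.5 -6.6  6.6] pull(home) 9.96 radial -0.84 spring 8.2 w 20.841584573955796
```

At 0.954 the pull dropped by about 1 N and the arm moved ahead, so the pawl probably closed. One more small step to feel for the stop.

```bash
python3 -m crank '[{"wx":0,"wy":0,"wz":0,"tx":-0.03,"ty":0.04,"tz":0,"claw":1.5},{"wx":0,"wy":0,"wz":0,"tx":-0.05,"ty":0.08,"tz":0,"claw":1.5},{"wx":0,"wy":0,"wz":0,"tx":-0.05,"ty":0.08,"tz":0,"claw":1.5},{"wx":0,"wy":0,"wz":0,"tx":-0.05,"ty":0.08,"tz":0,"claw":1.5}]'|grep t: ; 
python3 st.py; python3 - <<'E'
from h import *
E
python3 -m crank '[{"wx":0,"wy":0,"wz":0,"tx":0,"ty":0,"tz":0,"claw":1.5}]'|grep t: ;python3 st.py
```

```text
t: 12.12
tcp_rot: [[-0.929, 0.37, -0.007], [0.37, 0.929, -0.001], [0.006, -0.004, -1.0]]
t 12.125 [620.  -49.6  62.7] th 0.969 rad 160.0 F [-7.1 -5.8  5.3] pull(home) 9.11 radial -0.44 spring 8.3 w 21.044102828263902
t: 12.25
tcp_rot: [[-0.929, 0.37, -0.007], [0.37, 0.929, -0.001], [0.006, -0.004, -1.0]]
t 12.25 [620.  -49.6  62.7] th 0.969 rad 160.0 F [-6.6 -5.2  4.5] pull(home) 8.44 radial -0.26 spring 8.3 w 20.809376199829586
```

```bash
python3 -m crank '[{"wx":0,"wy":0,"wz":0,"tx":-0.03,"ty":0.04,"tz":0,"claw":1.5},{"wx":0,"wy":0,"wz":0,"tx":-0.06,"ty":0.08,"tz":0,"claw":1.5},{"wx":0,"wy":0,"wz":0,"tx":-0.06,"ty":0.08,"tz":0,"claw":1.5},{"wx":0,"wy":0,"wz":0,"tx":-0.06,"ty":0.08,"tz":0,"claw":1.5}]'|grep t: ; 
python3 st.py
python3 -m crank '[{"wx":0,"wy":0,"wz":0,"tx":0,"ty":0,"tz":0,"claw":1.5}]'|grep t: ;python3 st.py
```

```text
t: 12.75
tcp_rot: [[-0.929, 0.37, -0.007], [0.37, 0.929, -0.001], [0.006, -0.004, -1.0]]
t 12.75 [620.8 -49.1  62.7] th 0.975 rad 160.0 F [-7.1 -6.5  5.8] pull(home) 9.59 radial -1.09 spring 8.3 w 21.160621914728527
t: 12.88
tcp_rot: [[-0.929, 0.37, -0.007], [0.37, 0.929, -0.001], [0.006, -0.004, -1.0]]
t 12.875 [620.8 -49.1  62.7] th 0.975 rad 160.0 F [-8.3 -5.5  6.1] pull(home) 9.95 radial 0.46 spring 8.3 w 20.671049245761033
```

The pull is about 1.4 N above the spring, so the stop is just beginning. I ease back slowly.

```bash
python3 -m crank '[{"wx":0,"wy":0,"wz":0,"tx":0.04,"ty":-0.06,"tz":0,"claw":1.5},{"wx":0,"wy":0,"wz":0,"tx":0.08,"ty":-0.12,"tz":0,"claw":1.5},{"wx":0,"wy":0,"wz":0,"tx":0.12,"ty":-0.18,"tz":0,"claw":1.5},{"wx":0,"wy":0,"wz":0,"tx":0.16,"ty":-0.24,"tz":0,"claw":1.5},{"wx":0,"wy":0,"wz":0,"tx":0.2,"ty":-0.3,"tz":0,"claw":1.5},{"wx":0,"wy":0,"wz":0,"tx":0.2,"ty":-0.3,"tz":0,"claw":1.5}]'|grep t: ; 
python3 st.py
python3 -m crank '[{"wx":0,"wy":0,"wz":0,"tx":0.04,"ty":-0.06,"tz":0,"claw":1.5},{"wx":0,"wy":0,"wz":0,"tx":0.08,"ty":-0.12,"tz":0,"claw":1.5},{"wx":0,"wy":0,"wz":0,"tx":0.08,"ty":-0.12,"tz":0,"claw":1.5}]'|grep t: ;python3 st.py
```

```text
t: 13.62
tcp_rot: [[-0.929, 0.37, -0.006], [0.37, 0.929, -0.001], [0.006, -0.003, -1.0]]
t 13.625 [618.3 -50.9  62.7] th 0.956 rad 160.0 F [-5.2 -5.9  4.6] pull(home) 7.75 radial -1.55 spring 8.2 w 21.139898478933038
t: 14.0
tcp_rot: [[-0.929, 0.37, -0.006], [0.37, 0.929, -0.001], [0.006, -0.003, -1.0]]
t 14.0 [617.1 -51.8  62.7] th 0.946 rad 160.0 F [-6.1 -5.9  4.8] pull(home) 8.44 radial -0.97 spring 8.1 w 20.8803006796821
```

Not hooked: the full pull remains at 0.946. The pawl hadn't closed, so I draw further.

```bash
python3 -m crank '[{"wx":0,"wy":0,"wz":0,"tx":-0.06,"ty":0.1,"tz":0,"claw":1.5},{"wx":0,"wy":0,"wz":0,"tx":-0.12,"ty":0.19,"tz":0,"claw":1.5},{"wx":0,"wy":0,"wz":0,"tx":-0.18,"ty":0.28,"tz":0,"claw":1.5},{"wx":0,"wy":0,"wz":0,"tx":-0.24,"ty":0.37,"tz":0,"claw":1.5},{"wx":0,"wy":0,"wz":0,"tx":-0.3,"ty":0.45,"tz":0,"claw":1.5},{"wx":0,"wy":0,"wz":0,"tx":-0.3,"ty":0.45,"tz":0,"claw":1.5}]'|grep t: ; 
python3 st.py
python3 -m crank '[{"wx":0,"wy":0,"wz":0,"tx":-0.03,"ty":0.04,"tz":0,"claw":1.5},{"wx":0,"wy":0,"wz":0,"tx":-0.06,"ty":0.08,"tz":0,"claw":1.5},{"wx":0,"wy":0,"wz":0,"tx":-0.06,"ty":0.08,"tz":0,"claw":1.5}]'|grep t: ;python3 st.py
```

```text
t: 14.75
tcp_rot: [[-0.929, 0.37, -0.007], [0.37, 0.929, -0.001], [0.006, -0.004, -1.0]]
t 14.75 [621.2 -48.7  62.7] th 0.978 rad 160.0 F [-7.  -5.8  5.3] pull(home) 9.13 radial -0.59 spring 8.3 w 20.942319523589745
t: 15.12
tcp_rot: [[-0.929, 0.37, -0.007], [0.37, 0.929, -0.001], [0.006, -0.003, -1.0]]
t 15.125 [622.  -48.2  62.7] th 0.985 rad 160.0 F [-6.8 -5.4  5.3] pull(home) 8.64 radial -0.41 spring 8.4 w 21.01933002176131
```

```bash
python3 -m crank '[{"wx":0,"wy":0,"wz":0,"tx":-0.03,"ty":0.04,"tz":0,"claw":1.5},{"wx":0,"wy":0,"wz":0,"tx":-0.06,"ty":0.08,"tz":0,"claw":1.5},{"wx":0,"wy":0,"wz":0,"tx":-0.06,"ty":0.08,"tz":0,"claw":1.5}]'|grep t: ;python3 st.py
python3 -m crank '[{"wx":0,"wy":0,"wz":0,"tx":-0.03,"ty":0.04,"tz":0,"claw":1.5},{"wx":0,"wy":0,"wz":0,"tx":-0.06,"ty":0.08,"tz":0,"claw":1.5},{"wx":0,"wy":0,"wz":0,"tx":-0.06,"ty":0.08,"tz":0,"claw":1.5}]'|grep t: ;python3 st.py
```

```text
t: 15.5
tcp_rot: [[-0.929, 0.37, -0.007], [0.37, 0.929, -0.001], [0.006, -0.003, -1.0]]
t 15.5 [623.1 -47.4  62.7] th 0.993 rad 160.0 F [-6.3 -5.8  5.5] pull(home) 8.44 radial -1.13 spring 8.4 w 20.774057341576768
t: 15.88
tcp_rot: [[-0.929, 0.37, -0.006], [0.37, 0.929, -0.0], [0.006, -0.003, -1.0]]
t 15.875 [624.2 -46.6  62.7] th 1.001 rad 160.0 F [-5.2 -4.3  4.7] pull(home) 6.74 radial -0.57 spring 8.4 w 21.07063782392568
```

The pull is now below the spring, so the pawl is closing behind the pin. Another small step.

```bash
python3 -m crank '[{"wx":0,"wy":0,"wz":0,"tx":-0.03,"ty":0.04,"tz":0,"claw":1.5},{"wx":0,"wy":0,"wz":0,"tx":-0.06,"ty":0.08,"tz":0,"claw":1.5},{"wx":0,"wy":0,"wz":0,"tx":-0.06,"ty":0.08,"tz":0,"claw":1.5}]'|grep t: ;python3 st.py
python3 -m crank '[{"wx":0,"wy":0,"wz":0,"tx":0,"ty":0,"tz":0,"claw":1.5}]'|grep t: ;python3 st.py
```

```text
t: 16.25
tcp_rot: [[-0.929, 0.37, -0.007], [0.37, 0.929, -0.001], [0.006, -0.003, -1.0]]
t 16.25 [624.6 -46.3  62.7] th 1.004 rad 160.0 F [-7.  -5.8  4.8] pull(home) 9.02 radial -0.83 spring 8.5 w 20.773051311004977
t: 16.38
tcp_rot: [[-0.929, 0.37, -0.007], [0.37, 0.929, -0.001], [0.006, -0.003, -1.0]]
t 16.375 [624.6 -46.4  62.7] th 1.004 rad 160.0 F [-7.5 -5.4  5.9] pull(home) 9.27 radial -0.18 spring 8.5 w 20.610363340111252
```

The arm advanced only 0.4 mm for a 1 mm command and the force rose by 2.4 N: that is the stop. I ease back.

```bash
python3 -m crank '[{"wx":0,"wy":0,"wz":0,"tx":0.03,"ty":-0.04,"tz":0,"claw":1.5},{"wx":0,"wy":0,"wz":0,"tx":0.06,"ty":-0.08,"tz":0,"claw":1.5},{"wx":0,"wy":0,"wz":0,"tx":0.09,"ty":-0.12,"tz":0,"claw":1.5},{"wx":0,"wy":0,"wz":0,"tx":0.12,"ty":-0.16,"tz":0,"claw":1.5},{"wx":0,"wy":0,"wz":0,"tx":0.15,"ty":-0.2,"tz":0,"claw":1.5},{"wx":0,"wy":0,"wz":0,"tx":0.15,"ty":-0.2,"tz":0,"claw":1.5}]'|grep t: ; 
python3 st.py
python3 -m crank '[{"wx":0,"wy":0,"wz":0,"tx":0.03,"ty":-0.04,"tz":0,"claw":1.5},{"wx":0,"wy":0,"wz":0,"tx":0.06,"ty":-0.08,"tz":0,"claw":1.5},{"wx":0,"wy":0,"wz":0,"tx":0.06,"ty":-0.08,"tz":0,"claw":1.5}]'|grep t: ;python3 st.py
```

```text
t: 17.12
tcp_rot: [[-0.929, 0.369, -0.004], [0.369, 0.929, 0.0], [0.004, -0.001, -1.0]]
t 17.125 [624.1 -46.7  62.7] th 1.001 rad 160.0 F [-3.9 -4.2  3.7] pull(home) 5.66 radial -1.24 spring 8.4 w 20.751596636563956
t: 17.5
tcp_rot: [[-0.929, 0.369, -0.002], [0.369, 0.929, 0.0], [0.002, -0.0, -1.0]]
t 17.5 [624.2 -46.8  62.7] th 1.001 rad 159.8 F [-4.8 -2.9  4.2] pull(home) 5.61 radial 0.32 spring 8.4 w 21.090709463934836
```

Hooked: the arm stays at 1.001 while the pull falls. I unload the rest.

```bash
python3 -m crank '[{"wx":0,"wy":0,"wz":0,"tx":0.03,"ty":-0.04,"tz":0,"claw":1.5},{"wx":0,"wy":0,"wz":0,"tx":0.06,"ty":-0.08,"tz":0,"claw":1.5},{"wx":0,"wy":0,"wz":0,"tx":0.06,"ty":-0.08,"tz":0,"claw":1.5}]'|grep t: ;python3 st.py
python3 -m crank '[{"wx":0,"wy":0,"wz":0,"tx":0.03,"ty":-0.04,"tz":0,"claw":1.5},{"wx":0,"wy":0,"wz":0,"tx":0.06,"ty":-0.08,"tz":0,"claw":1.5},{"wx":0,"wy":0,"wz":0,"tx":0.06,"ty":-0.08,"tz":0,"claw":1.5}]'|grep t: ;python3 st.py
```

```text
t: 17.88
tcp_rot: [[-0.93, 0.368, -0.0], [0.368, 0.93, 0.001], [0.001, 0.001, -1.0]]
t 17.875 [624.2 -46.9  62.7] th 1.000 rad 159.8 F [-2.9 -1.   2.4] pull(home) 2.92 radial 0.85 spring 8.4 w 20.7197550904963
t: 18.25
tcp_rot: [[-0.93, 0.368, 0.001], [0.368, 0.93, 0.001], [-0.001, 0.001, -1.0]]
t 18.25 [624.1 -47.   62.8] th 0.999 rad 159.8 F [-0.5  0.6  0.1] pull(home) 0.08 radial 0.84 spring 8.4 w 20.972014997986427
```

The pull is gone. I open gently.

```bash
python3 -m crank '[{"wx":0,"wy":0,"wz":0,"tx":0,"ty":0,"tz":0,"claw":2.2},{"wx":0,"wy":0,"wz":0,"tx":0,"ty":0,"tz":0,"claw":2.8},{"wx":0,"wy":0,"wz":0,"tx":0,"ty":0,"tz":0,"claw":4.0},{"wx":0,"wy":0,"wz":0,"tx":0,"ty":0,"tz":0,"claw":6.0},{"wx":0,"wy":0,"wz":0,"tx":0,"ty":0,"tz":0,"claw":6.0},{"wx":0,"wy":0,"wz":0,"tx":0,"ty":0,"tz":0,"claw":6.0}]'
python3 - <<'E'
from h import *
p,d=r.grab_frame("scene");cv2.imwrite("pics/s3.png",cv2.resize(p[180:260,280:380,::-1],None,fx=7,fy=7,interpolation=cv2.INTER_CUBIC))
E
```

```text
t: 19.0
ee_pos: [623.5, -48.1, 62.8]
tcp_rot: [[-0.929, 0.369, 0.0], [0.369, 0.929, 0.0], [-0.0, 0.0, -1.0]]
ft_force: [0.2, -0.2, -0.2]
gripper_width: 56.9
```

View pics/s3.png

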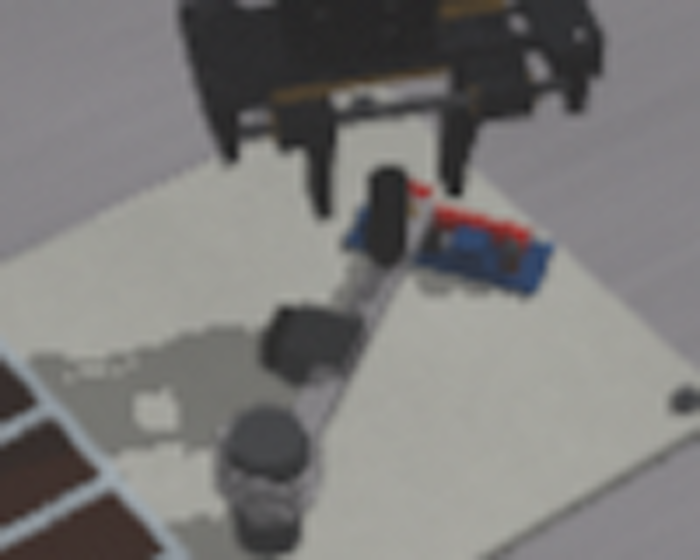

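The arm stays cocked on the catch, with the handle at zoom (388,215) standing free between the open fingers at (320,200) and (455,180). I retreat straight up.

```bash
python3 -m crank '[{"wx":0,"wy":0,"wz":0,"tx":0,"ty":0,"tz":0,"claw":6.0},{"wx":0,"wy":0,"wz":0,"tx":0,"ty":0,"tz":-1,"claw":6.0},{"wx":0,"wy":0,"wz":0,"tx":0,"ty":0,"tz":-3,"claw":6.0},{"wx":0,"wy":0,"wz":0,"tx":0,"ty":0,"tz":-6,"claw":6.0},{"wx":0,"wy":0,"wz":0,"tx":0,"ty":0,"tz":-9,"claw":6.0},{"wx":0,"wy":0,"wz":0,"tx":0,"ty":0,"tz":-12,"claw":6.0},{"wx":0,"wy":0,"wz":0,"tx":0,"ty":0,"tz":-14,"claw":6.0},{"wx":0,"wy":0,"wz":0,"tx":0,"ty":0,"tz":-14,"claw":6.0},{"wx":0,"wy":0,"wz":0,"tx":0,"ty":0,"tz":-14,"claw":6.0},{"wx":0,"wy":0,"wz":0,"tx":0,"ty":0,"tz":-14,"claw":6.0}]'
python3 - <<'E'
from h import *
p,d=r.grab_frame("scene");cv2.imwrite("pics/s4.png",p[...,::-1])
E
```

```text
t: 20.3
ee_pos: [622.6, -47.9, 201.2]
tcp_rot: [[-0.929, 0.369, -0.003], [0.369, 0.929, -0.0], [0.002, -0.001, -1.0]]
ft_force: [0.5, 0.2, 0.2]
gripper_width: 59.8
```

View pics/s4.png

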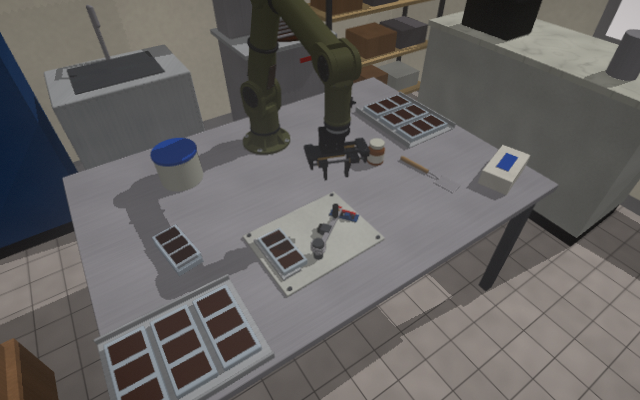

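The knocker is still cocked (handle at (335,210)), the gripper is clear, and the mould, spare moulds, jar and scraper are where they were. I hand in.

```bash
python3 -c "
from bench import r
print(r.job_done())"
```

```text
the job is handed in; nothing more can be done
None
```

The knocker is cocked on the catch and the gripper is off it. I handed the job in at about 20 s; no verdict is reported.

- **Draw:** I gripped the handle and drew the arm back along its arc. The pull matched the given spring until the pin met the pawl at about 0.90 rad.
- **False start:** I took a drop in pull at 0.954 rad for the pawl closing and drew on to 0.975. When I eased back, the full pull was still there, so it was not hooked. I drew further.
- **Hooking:** The pawl closed at about 1.00 rad and the stop was only lightly touched. The handle force stayed at or below about 10 N in every reading. Easing back, the arm stayed at about 1.00 rad while the pull fell from about 9 N to 0.1 N. Then I opened the fingers.
- **Last checks:** After I lifted clear, the arm still showed cocked and the wrist force read within noise of zero. By eye, the mould, spare moulds, jar and scraper had not moved; I did not measure them.

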